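# Hang the strainer basket on the cleaning bath's rail

## Task

Pick up the small strainer basket by its upright grip and, with the basket inside the bath, rest its own hook on top of the rail on the near rim of the cleaning bath, beside the notch. Slide the hook gently along the rail until its strap drops fully home into the notch, then let go. Keep the basket upright, never lean hard on the rubber-mounted rail, and leave the other things where they are.

Things in the scene. Friction and masses are not known exactly. Their poses are not given: they have to be found in the camera images.
- bath: Open steel cleaning bath fixed on the worktop, 130 (x) x 260 (y) mm, walls 105 mm high and 10 mm thick, inner floor 26 mm up. Origin: centre of its underside, on the worktop; z up; the -x side, with two black knobs, faces the robot. A steel hanging rail runs along the top of the -x wall, parallel to the bath's y.
- rail_line (a point): Fixed point of the bath, at (-60, 0, 134) mm in its frame, on the rail's top edge line (if the notch is here, it is in the air). Axes as the bath's. The rail is 180 mm long in y, 8 mm thick in x, centred on this plane. It stands on soft rubber: pushed down it gives 1 mm per 2 N and meets its stop after 7 mm (14 N), which is already too hard; along y it gives 1 mm per 4 N.
- notch_range (a point): Fixed point of the bath, at (-60, 0, 124) mm in its frame: middle of the range in which the rail's one notch can be. The notch is square-edged, 27 mm long in y, 10 mm deep (floor at this height). Its centre is up to 35 mm from this point, along y either way, new each time, and not measured: see it, or feel for it by sliding the hook along under a 3 to 5 N push until it drops.
- basket: Open perforated steel basket, 44 (x) x 60 (y) x 55 mm high, 0.11 to 0.22 kg, standing loose. Origin: centre of its underside; z up. On its -x side a hook, open below: a level strap, 24 mm wide in y, at 62 to 65 mm height, and a 24 mm wide tongue down from its outer end to 38 mm height. Throat 14 mm wide, from x = -36 to -22 mm; outermost x = -41 mm. Above the strap a grey grip.
- hook_seat (a point): On the basket: middle of the strap's underside, in the middle of the hook's throat; at (-29, 0, 62) mm in the basket's frame. This point belongs over the rail's centre plane, at the notch floor when seated. Axes as the basket's.
- grip (a point): On the basket: grasp point on the grey upright grip, at (-26, 0, 90) mm in the basket's frame. The grip is 20 mm in x, 12 mm thick in y, and reaches from 65 to 107 mm above the basket's underside; take it from above with the fingers closing along the basket's y. Axes as the basket's.
- bur_block: Bystander: low white block with small burs standing in it, 42 x 78 x 34 mm, loose. Origin: centre of its underside.
- handpiece: Bystander: slim metal dental handpiece, 17 x 132 x 20 mm, lying loose between the basket and the bath. Origin: centre of its underside.
- kidney_dish: Bystander: steel kidney dish, 82 x 175 x 35 mm, loose, to the left of the bath. Origin: centre of its underside.

How it is judged:
On the way, in this order (a step that is already met when the one before it is completed fails the run):
1. the basket is lifted clear of the worktop (height (world z) of basket above 0.05 m), for 0.1 s.
2. the hook's strap rests on top of the rail, beside the notch (contact force between basket and bath above 0.5 N and x of hook_seat in the frame of bath between -0.07 and -0.05 m and z of hook_seat in the frame of bath between 0.1265 and 0.136 m), for 0.3 s.
3. the strap drops home into the notch (z of hook_seat in the frame of bath below 0.1255 m and x of hook_seat in the frame of bath between -0.07 and -0.05 m), for 0.1 s.
At the end, for the whole second after the job is handed in: The basket hangs released and at rest on the rail, inside the bath: strap underside 115 to 127.5 mm high in the bath frame (rail top 134, notch floor 124) and within 10 mm of the rail plane, basket within 0.17 rad of upright and 0.25 rad of the rail direction (z of hook_seat in the frame of bath between 0.115 and 0.1275 m and x of hook_seat in the frame of bath between -0.07 and -0.05 m and angle between basket's own z axis and vertical below 0.17 rad and angle between the y axis of basket and the y axis of bath, either way round below 0.25 rad and x of basket in the frame of bath above -0.055 m and contact force between basket and bath above 0.4 N and contact force between basket and the fingers below 0.05 N and linear speed of basket below 0.02 m/s); the robot touches nothing.
It fails at once if the basket presses on the bath or its rail with more than 15 N (contact force between basket and bath above 15 N).
It fails at once if the basket is tipped by more than 0.5 rad (angle between basket's own z axis and vertical above 0.5 rad).
It fails at once if a bystander is moved by more than 20 mm (distance of any of bur_block, handpiece, kidney_dish from where it was at the start of the episode above 0.02 m).
It also fails if it takes over 51 s, if anything falls off the work surface, if the arm or the gripper's body presses on something with over 40 N, if the wrist force passes 120 N, or if a joint passes its speed limit or range.

## Robot

A 6-joint arm with a two-finger parallel gripper is mounted at the origin on a cart in front of the work surface, level with it; the furniture and walls round the work are solid. World frame = base frame: x ahead of the robot, y to its left, z up, the work surface at z = 0. Lengths are in m, angles in rad, forces in N, time in s.
With the tool pointing down it reaches from about 0.275 to 0.825 m from the base axis. Payload 4.9 kg.
Tool frame: the origin (TCP) lies midway between the tips of the shut fingers; the grasp point (between the pads) lies 19 mm behind it (bot.grip_depth is the distance from the TCP to the grasp point, in m); y points along the fingers, x is the direction in which the jaws open and shut, and the axes are right-handed (so a half turn about y gives the same grasp; the last joint's range is limited). The gripper opens to 85 mm and grips with 20 to 120 N. Pads are 22 mm wide; open, the fingers measure 114 mm over their backs; the gripper's body (76 mm by 85 mm) begins 54 mm behind the grasp point. The pads swing forward as they close: fully open they stand 13 mm farther back than shut.
Start: joints at [1.211, 0.326, -0.193, 1.052, 0, 1.437], TCP at [0.123, 0.536, 0.231] pointing down, gripper open.
Joint ranges: [-2.65, 2.65], [-0.97, 1.79], [-1.3, 1.35], [-1.93, 2.1], [-1.47, 1.37], [-3.14, 3.14]. Speed limits (rad/s): [2.57, 2.57, 3.14, 3.14, 3.14, 3.14].

## Interface

Orientations are given as a unit quaternion [w, x, y, z].
In Python, from cell import bot gives the robot as it stands. Calls block until the motion is done:
- bot.move_pose(position, orientation): joint-space move of the TCP to a pose.
- bot.move_linear(position, speed=0.15, rotation=None, until_force=None): straight line of the TCP; rotation=None keeps the orientation; speed is the mean speed in m/s. With until_force (N) it stops when the force on the tool has changed by that much, and returns True; else False.
- bot.goto_joints(angles): joint-space move.
- bot.set_gripper(opening, grasp_force=None): opening from 0.0 (shut) to 1.0 (fully open); grasp_force is the grip in N (None keeps the last); returns when the fingers have stopped.
- bot.wait(seconds).
- bot.solve_ik(position, orientation): joint angles nearest the present ones, or None.
- bot.camera(name): name is "scene" or "top"; returns the picture (384x512x3 uint8, red, green, blue); there is no depth.
- bot.calibration(name): a dict with "mtx" (3x3 intrinsics, pixels), "extrinsics" (4x4, takes a point from world to camera coordinates). Camera axes: x right, y down, z forward; pixel columns grow to the right and rows downward; lengths in m; the calibration is good to about 2 mm. A picture is of the moment at which its call begins. calibration takes no time and is no camera call.
A pose or a line that the arm cannot do raises bot.PlanningError and nothing moves.
- bot.close_job(): hands the job in, once; it reports no verdict.
Trained networks look in the newest picture that a camera, given by its name, has taken for a name from the list of things; names that differ only in an ending like _2 or _b are one class to them, and where a whole thing is asked for, a point or a joint stands for the part that bears it (a point fixed in the world has none). Each returns a list of dicts, best first, with "confidence" (0 to 1); they miss things now and then, are a little off and sometimes report something else, mostly with a low value. They report only what shows in the picture. A call takes as long as a camera call.
- bot.search_frame(camera, thing): "bbox" ([left, top, width, height] in pixels, round what is visible of it).
Readings, each from a call of its own:
- bot.read_clock(): time.
- bot.read_joint_positions(): joint angles.
- bot.read_joint_vel(): joint speeds.
- bot.read_joint_efforts(): joint torques, N m.
- bot.read_position(): TCP position.
- bot.read_tool_rot(): TCP orientation.
- bot.read_ft_force(): force on the tool from outside, world axes, zero at the start.
- bot.read_moment(): the same for the moment, N m.
- bot.read_gripper_width(): opening from 0.0 (shut) to 1.0 (fully open).
Only numpy, scipy, OpenCV 4.12 (cv2) and the standard library are available. Lean on these libraries where they do the work, as an engineer would, in place of code of your own. Each camera call takes 0.05 s, during which the arm holds its last target. There are 200 camera calls.

## Working session

There is one attempt and no reset: what is moved stays moved. The work goes in short steps, each a Python script; the robot and the scene stay as the last script left them, time stands still between calls to the robot, and variables do not carry over. Pictures are saved under pics/ and viewed, about 8 in all and at most 12, crops included, and the job is handed in when it is done.

```bash
mkdir -p pics; ls; python3 - <<'E'
from cell import bot
import cv2
for n in ("scene","top"):
    im=bot.camera(n); cv2.imwrite(f"pics/{n}0.png",cv2.resize(im[:,:,::-1],(768,576)))
    c=bot.calibration(n); print(n,c["mtx"].tolist(),c["extrinsics"].round(4).tolist())
    for t in ("bath","basket","grip","bur_block","handpiece","kidney_dish"):
        print(t,[(d["bbox"],round(d["confidence"],2)) for d in bot.search_frame(n,t)[:2]])
print(bot.read_clock(),bot.read_tool_rot(),bot.read_position(), bot.grip_depth)
E
```

```text
pics
scene [[367.153268037371, 0.0, 256.1732781631899], [0.0, 367.153268037371, 185.53055894520182], [0.0, 0.0, 1.0]] [[0.6268, -0.779, 0.0142, -0.2741], [-0.5818, -0.4801, -0.6565, 0.4208], [0.5183, 0.4033, -0.7542, 0.9354], [0.0, 0.0, 0.0, 1.0]]
bath [([204.8, 152.3, 85.4, 79.9], 0.72)]
basket [([306.0, 260.8, 27.1, 28.8], 0.71), ([205.9, 148.5, 89.9, 81.2], 0.46)]
grip [([303.3, 259.6, 25.9, 31.4], 0.82)]
bur_block [([301.1, 207.1, 24.0, 19.5], 0.74)]
handpiece [([263.6, 231.1, 33.0, 29.1], 0.72), ([303.3, 261.8, 28.7, 27.2], 0.56)]
kidney_dish [([148.5, 164.3, 38.1, 26.2], 0.71)]
top [[438.85550367494153, 0.0, 254.52913428194282], [0.0, 438.85550367494153, 186.49602748276234], [0.0, 0.0, 1.0]] [[0.0004, -1.0, 0.0029, 0.1137], [-0.986, -0.0009, -0.1668, 0.5146], [0.1668, -0.0028, -0.986, 1.0859], [0.0, 0.0, 0.0, 1.0]]
bath [([199.2, 148.2, 107.5, 60.8], 0.69)]
basket [([369.0, 199.9, 32.5, 29.9], 0.64)]
grip [([371.0, 203.6, 34.5, 27.3], 0.95), ([197.2, 150.0, 109.1, 61.5], 0.19)]
bur_block [([313.8, 141.4, 29.5, 23.5], 0.6)]
handpiece [([295.3, 205.9, 54.5, 8.2], 0.5)]
kidney_dish [([107.3, 199.1, 66.9, 32.8], 0.75)]
0.7 [ 0.55317132 -0.55313197 -0.44050867  0.44045275] [0.12315571 0.53609245 0.23131692] 0.0187
```

```bash
python3 - <<'E'
from cell import bot
import cv2
im=bot.camera("top")[:,:,::-1]; s=bot.camera("scene")[:,:,::-1]
cv2.imwrite("pics/fulltop.png",im); cv2.imwrite("pics/fullscene.png",s)
cv2.imwrite("pics/t1.png",cv2.resize(im[135:245,190:420],None,fx=3.4,fy=3.4,interpolation=cv2.INTER_CUBIC))
cv2.imwrite("pics/s1.png",cv2.resize(s[140:300,190:350],None,fx=3.7,fy=3.7,interpolation=cv2.INTER_CUBIC))
E
```

```text
(no output)
```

View pics/t1.png

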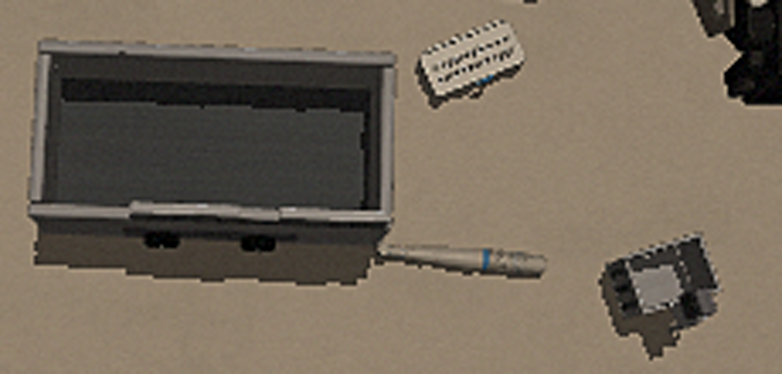

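View pics/s1.png

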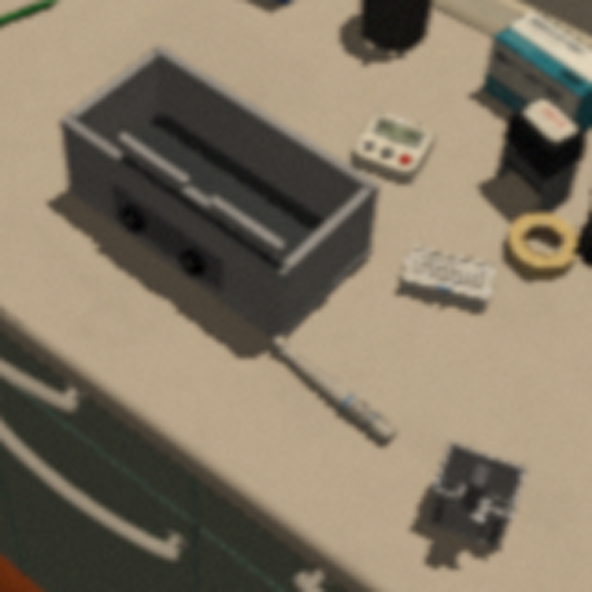

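```bash
python3 - <<'E'
import cv2,numpy as np
t=cv2.imread("pics/fulltop.png");s=cv2.imread("pics/fullscene.png")
z=lambda i,x,y,w,h:cv2.resize(i[y:y+h,x:x+w],(400,300),interpolation=cv2.INTER_CUBIC)
a=np.hstack([z(t,360,195,56,42),z(s,294,254,56,42)])
b=np.hstack([z(t,220,180,64,48),z(s,218,170,56,42)])
cv2.imwrite("pics/z.png",np.vstack([a,b]))
E
```

```text
(no output)
```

View pics/z.png

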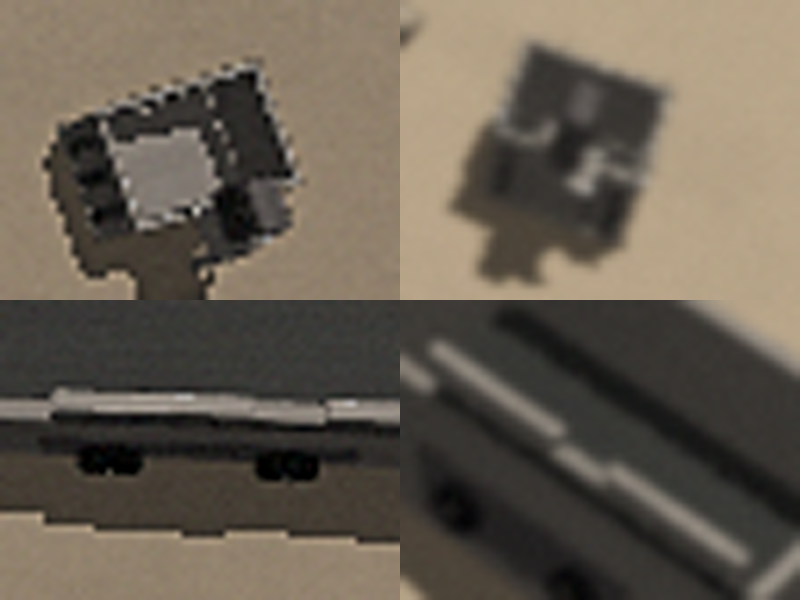

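```bash
cat > fit.py <<'E'
from cell import bot
import numpy as np,cv2
from scipy.optimize import least_squares
C={n:bot.calibration(n) for n in("top","scene")}
def proj(n,P):
    P=np.atleast_2d(P);E=C[n]["extrinsics"];q=(P@E[:3,:3].T+E[:3,3])@C[n]["mtx"].T
    return q[:,:2]/q[:,2:]
def world(p,L):
    L=np.atleast_2d(L)/1000.;c,s=np.cos(p[2]),np.sin(p[2])
    return L@np.array([[c,s,0],[-s,c,0],[0,0,1]])+[p[0],p[1],0]
def fit(obs,x0):
    f=lambda p:np.concatenate([proj(n,world(p,L))[0]-uv for n,L,uv in obs])
    r=least_squares(f,x0,loss="soft_l1");return r.x,f(r.x).reshape(-1,2)
E
cat > go1.py <<'E'
from fit import *
t1=lambda u,v:np.array([190+u/3.4,135+v/3.4]);s1=lambda u,v:np.array([190+u/3.7,140+v/3.7])
k=56/400
tz=lambda u,v:np.array([360+u*k,195+v*k]);sz=lambda u,v:np.array([294+(u-400)*k,254+v*k])
bo=[("top",(-65,130,105),t1(30,206)),("top",(-65,-130,105),t1(388,217)),("top",(65,130,105),t1(38,40)),("top",(65,-130,105),t1(396,57)),
("scene",(-65,130,105),s1(65,122)),("scene",(65,130,105),s1(157,50)),("scene",(65,-130,105),s1(375,187)),("scene",(-65,-130,105),s1(285,268)),
("scene",(-60,90,134),s1(122,135)),("scene",(-60,-90,134),s1(283,245)),("top",(-60,90,134),t1(130,206)),("top",(-60,-90,134),t1(283,215))]
ko=[("top",(22,-30,55),tz(258,62)),("top",(-22,-30,55),tz(297,182)),("top",(-26,0,107),tz(270,205)),
("scene",(22,30,55),sz(528,45)),("scene",(22,-30,55),sz(668,90)),("scene",(-26,0,107),sz(587,90))]
b,rb=fit(bo,[.5,.1,0]);print("bath",b.round(4));print(rb.round(1).tolist())
k_,rk=fit(ko,[.42,-.2,.3]);print("bask",k_.round(4));print(rk.round(1).tolist())
np.save("b.npy",b);np.save("k.npy",k_)
sc=lambda u,v:np.array([218+(u-400)*56/400,170+(v-300)*42/300])
for u,v in((565,433),(605,465)):
    r=least_squares(lambda y:proj("scene",world(b,[-60,y[0],134]))[0]-sc(u,v),[0]);print("notch edge y",r.x)
def draw(n,im,p,pts,col,Z,o):
    for q in proj(n,world(p,pts)): cv2.circle(im,tuple(int(round(a)) for a in (q+.5-o)*Z),2,col,-1)
out=[]
for n,o1,o2 in(("top",(190,135),(360,195)),("scene",(195,150),(290,250))):
    im=cv2.imread(f"pics/full{n}.png");
    for o,w,h in((o1,120,90),(o2,64,48)):
        Z=400/w;c=cv2.resize(im[o[1]:o[1]+h,o[0]:o[0]+w],(400,300),interpolation=cv2.INTER_CUBIC)
        draw(n,c,b,[(x,y,105) for x in(-65,65) for y in(-130,130)]+[(-60,y,134) for y in(-90,90)],(0,0,255),Z,np.array(o))
        draw(n,c,k_,[(x,y,z) for x in(-22,22) for y in(-30,30) for z in(0,55)],(0,255,0),Z,np.array(o))
        draw(n,c,k_,[(x,y,107) for x in(-36,-16) for y in(-6,6)]+[(-41,y,38) for y in(-12,12)],(255,0,255),Z,np.array(o))
        out.append(c)
cv2.imwrite("pics/ov.png",np.vstack([np.hstack(out[:2]),np.hstack(out[2:])]))
E
python3 go1.py
```

```text
bath [ 0.5358  0.1154 -0.0273]
[[0.7, 3.0], [3.0, 2.7], [0.9, -0.4], [1.0, -2.5], [-2.7, -0.5], [-0.5, -1.8], [1.1, -1.1], [-0.7, 2.0], [-8.9, -5.1], [-9.2, -5.7], [-13.1, -0.4], [18.4, -0.9]]
bask [ 0.4404 -0.2225  0.2567]
[[0.7, -0.2], [0.5, -0.2], [0.2, -0.6], [-0.8, -1.3], [-0.2, 0.2], [-1.6, 1.2]]
notch edge y [-23.46515185]
notch edge y [-47.53116911]
```

View pics/ov.png

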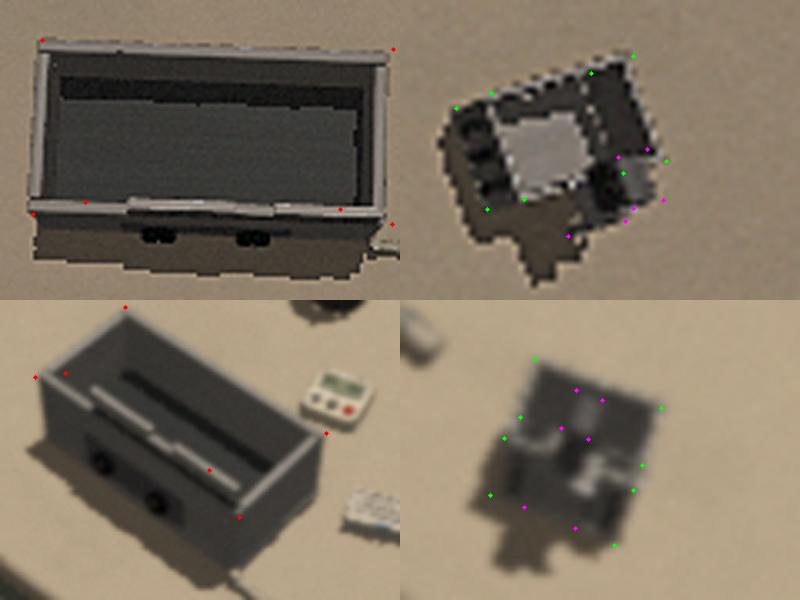

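```bash
sed -i 's/^("scene",(-60,90,134).*$/]/' go1.py; sed -i '/notch edge/d;/^for u,v/d' go1.py
sed -i 's/^def draw/zz=lambda u,v:np.array([220+u*.16,180+(v-300)*.16])\
for n,w,uv,z in (("scene","e+",sc(565,433),134),("scene","e-",sc(605,465),134),("scene","L",s1(122,135),134),("scene","R",s1(283,245),134),("top","L",zz(50,395),134),("top","e+",zz(238,400),134),("top","e-",zz(325,405),134)):\
    r=least_squares(lambda y:proj(n,world(b,[-60,y[0],z]))[0]-uv,[0]);print(n,w,r.x,r.fun)\
def draw/' go1.py
sed -i 's/for y in(-90,90)\]/for y in(60,-16.5,-43.5,-120)]/' go1.py; sed -i 's/, *$/,/' go1.py; python3 go1.py
```

```text
bath [ 0.5383  0.1174 -0.0306]
[[-0.2, 1.8], [2.0, 1.9], [0.2, -1.6], [0.3, -3.3], [-2.5, -1.3], [-0.3, -2.5], [1.0, -1.8], [-0.9, 1.2]]
bask [ 0.4404 -0.2225  0.2567]
[[0.7, -0.2], [0.5, -0.2], [0.2, -0.6], [-0.8, -1.3], [-0.2, 0.2], [-1.6, 1.2]]
scene e+ [-25.12388267] [-0.08255352  0.12221621]
scene e- [-49.24573509] [ 0.24091021 -0.35665509]
scene L [51.27809504] [-0.03117414  0.04615171]
scene R [-126.31849948] [ 0.12542165 -0.18568023]
top L [57.48061851] [ 0.02339232 -0.75112004]
top e+ [-13.37006399] [ 0.01913654 -0.61446521]
top e- [-46.18117853] [ 0.03053883 -0.9805968 ]
```

View pics/ov.png

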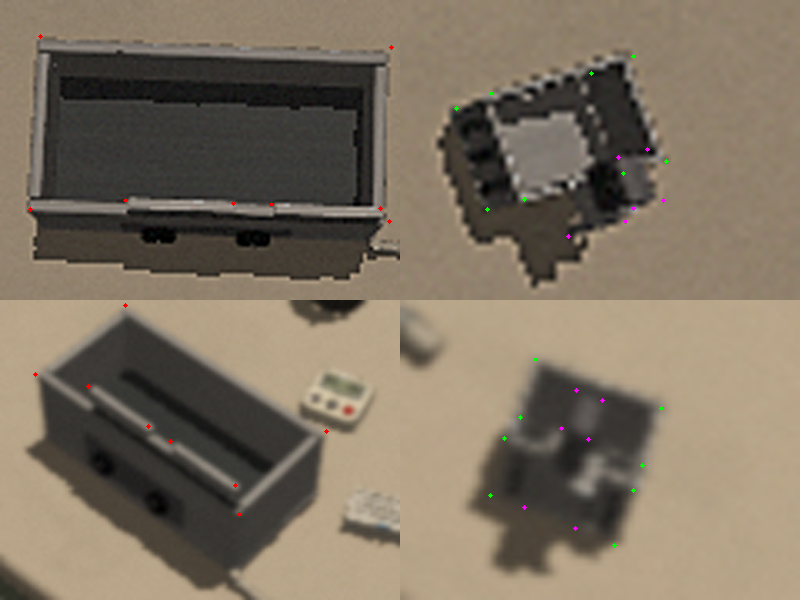

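```bash
python3 - <<'E'
from fit import *
g=cv2.imread("pics/fulltop.png",0)
for c in (200,210,235,245,255,262,268,280,290,300): print(c,g[192:204,c].tolist())
print("col far rim");
for c in (210,250,290): print(c,g[143:156,c].tolist())
for r in (170,185): print(r,g[r,195:210].tolist(),g[r,296:312].tolist())
print('basket');print(g[200:232,366:406:1].tolist().__str__().replace('], [','\n'))
E
```

```text
200 [129, 129, 39, 118, 126, 130, 54, 28, 94, 151, 146, 149]
210 [59, 57, 46, 114, 130, 132, 95, 34, 44, 43, 44, 47]
235 [52, 51, 46, 143, 136, 146, 21, 25, 48, 49, 41, 4]
245 [54, 54, 41, 152, 138, 160, 37, 27, 47, 46, 41, 26]
255 [58, 54, 49, 126, 143, 143, 88, 34, 30, 46, 44, 26]
262 [55, 55, 56, 49, 115, 130, 145, 41, 18, 45, 49, 35]
268 [55, 56, 55, 51, 84, 132, 137, 102, 5, 45, 48, 40]
280 [55, 55, 50, 49, 111, 138, 145, 81, 22, 24, 48, 49]
290 [56, 55, 57, 53, 54, 149, 137, 164, 33, 24, 50, 44]
300 [38, 40, 44, 38, 25, 152, 138, 145, 37, 20, 39, 48]
col far rim
210 [130, 127, 129, 132, 130, 117, 133, 75, 38, 42, 47, 48, 46]
250 [134, 131, 135, 134, 138, 90, 123, 126, 110, 33, 44, 47, 46]
290 [132, 131, 126, 131, 131, 133, 133, 137, 122, 133, 75, 37, 42]
170 [136, 135, 133, 138, 105, 91, 128, 143, 99, 38, 49, 49, 41, 58, 55] [65, 24, 26, 47, 42, 35, 100, 133, 130, 105, 135, 134, 132, 130, 131, 133]
185 [132, 131, 132, 137, 107, 125, 137, 112, 44, 48, 52, 47, 60, 57, 58] [63, 19, 32, 48, 40, 33, 111, 138, 126, 96, 137, 134, 133, 133, 132, 133]
basket
[[129, 131, 132, 134, 129, 1
[... 5063 characters left out ...]
0
133, 134, 138, 150, 57, 59, 64, 45, 54, 50, 60, 58, 63, 63, 62, 60, 59, 57, 63, 62, 63, 60, 49, 51, 53, 39, 18, 18, 25, 87, 99, 149, 135, 139, 133, 134, 132, 129, 132, 130
130, 134, 132, 144, 54, 58, 60, 59, 62, 65, 63, 64, 62, 61, 60, 62, 58, 61, 62, 58, 62, 57, 97, 51, 54, 56, 49, 57, 53, 74, 102, 136, 135, 137, 132, 128, 133, 134, 133, 130
131, 131, 132, 140, 50, 52, 60, 65, 62, 64, 63, 61, 60, 61, 62, 60, 62, 62, 60, 61, 60, 100, 98, 50, 50, 53, 45, 28, 53, 119, 140, 135, 127, 133, 128, 132, 131, 130, 130, 127
130, 133, 132, 139, 149, 53, 56, 60, 61, 58, 57, 58, 63, 58, 62, 65, 67, 62, 65, 57, 57, 34, 33, 34, 28, 90, 86, 148, 145, 137, 133, 128, 130, 130, 131, 131, 130, 132, 130, 133]]
```

```bash
cat > go2.py <<'E'
from fit import *
def back(u,v,z,n="top"): return least_squares(lambda p:proj(n,[p[0],p[1],z])[0]-[u,v],[.4,0]).x
def f(p):
    r=[]
    for c,row in((235,196.),(255,196.2),(280,197.3),(290,197.9),(300,198)):
        q=back(c,row,.134)-p[:2]; r.append(-q[0]*-np.cos(p[2])+q[1]*np.sin(p[2])+.060)
    for c,row,s in((201.1,170,1),(200.6,185,1),(303.4,170,-1),(303.3,185,-1)):
        q=back(c,row,.105)-p[:2]; r.append(-q[0]*np.sin(p[2])+q[1]*np.cos(p[2])-s*.125)
    return np.array(r)
r=least_squares(f,[.535,.117,-.03]);b=r.x;print("bath",b,(r.fun*1000).round(1))
np.save("b.npy",b)
for c in(258,272,228):
    q=back(c,197,.134)-b[:2];print("notch y",-q[0]*np.sin(b[2])+q[1]*np.cos(b[2]))
print("scene rail pred",proj("scene",world(b,[[-60,60,134],[-60,-30,134],[-60,-120,134]])).round(1), "obs L",190+122/3.7,140+135/3.7,"R",190+283/3.7,140+245/3.7)
g=back(397.8,223.4,.107);print("grip",g)
yaw=.28; print("basket origin",g+.026*np.array([np.cos(yaw),np.sin(yaw)]))
print("grip scene pred",proj("scene",[g[0],g[1],.107]), "obs",294+187*.14,254+90*.14)
from scipy.spatial.transform import Rotation as R
# tool z? find: tool y points along fingers (down); x = jaw axis = basket y
def quat(yaw):
    x=np.array([-np.sin(yaw),np.cos(yaw),0]);y=np.array([0,0,-1.])
    return R.from_matrix(np.c_[x,y,np.cross(x,y)]).as_quat(scalar_first=True)
for yw in(yaw,yaw+np.pi,b[2],b[2]+np.pi):
  for P in ([g[0],g[1],.25],[.475,.09,.25]): print(yw,bot.solve_ik(P,quat(yw)))
print(R.from_quat(bot.read_tool_rot(),scalar_first=True).as_matrix().round(2))
E
python3 go2.py
```

```text
bath [ 0.53546659  0.11982561 -0.0324231 ] [-0.3  0.8  0.1 -0.5  0.   0.2 -0.5  0.3 -0. ]
notch y -0.01567014875281448
notch y -0.04859513110189887
notch y 0.05486274671703996
scene rail pred [[219.8 175.3]
 [241.  189.7]
 [263.6 205.1]] obs L 222.97297297297297 176.48648648648648 R 266.48648648648646 206.2162162162162
grip [ 0.41446726 -0.22863783]
basket origin [ 0.4394547  -0.22145259]
grip scene pred [[318.27547744 267.88130647]] obs 320.18 266.6
0.28 [-0.66022508  0.17115471 -0.34994795  1.04969367  0.         -0.94022508]
0.28 [ 0.03442088  0.19012933 -0.32636667  1.05430033  0.         -0.24557912]
3.4215926535897934 [-0.66022508  0.17115471 -0.34994795  1.04969367  0.          2.20136757]
3.4215926535897934 [ 0.03442088  0.19012933 -0.32636667  1.05430033  0.          2.89601353]
-0.03242309613642673 [-0.66022508  0.17115471 -0.34994795  1.04969367  0.         -0.62780199]
-0.03242309613642673 [ 0.03442088  0.19012933 -0.32636667  1.05430033  0.          0.06684398]
3.109169557453366 [-0.66022508  0.17115471 -0.34994795  1.04969367  0.          2.51379067]
3.109169557453366 [ 0.03442088  0.19012933 -0.32636667  1.05430033  0.         -3.07474868]
[[ 0.22  0.   -0.97]
 [ 0.97  0.    0.22]
 [ 0.   -1.    0.  ]]
```

```bash
cat > h.py <<'E'
from fit import *
from scipy.spatial.transform import Rotation as R
def quat(yaw):
    x=np.array([-np.sin(yaw),np.cos(yaw),0]);y=np.array([0,0,-1.])
    return R.from_matrix(np.c_[x,y,np.cross(x,y)]).as_quat(scalar_first=True)
E
python3 - <<'E'
from h import *
g=np.array([.4145,-.2286]);q=quat(.28)
bot.set_gripper(.7,grasp_force=40)
bot.move_pose([g[0],g[1],.19],q); bot.move_linear([g[0],g[1],.071],speed=.1)
im=bot.camera("top");im2=bot.camera("scene")
bot.set_gripper(0);w=bot.read_gripper_width();print("w",w*85,bot.read_position(),bot.read_ft_force())
bot.move_linear([g[0],g[1],.09],speed=.05);print(bot.read_ft_force(),bot.read_moment())
bot.move_linear([g[0],g[1],.26],speed=.15);print(bot.read_ft_force(),bot.read_gripper_width()*85,bot.read_clock())
t=bot.camera("top");s=bot.camera("scene")
z=lambda i,x,y,w,h:cv2.resize(i[y:y+h,x:x+w,::-1],(400,300),interpolation=cv2.INTER_CUBIC)
cv2.imwrite("pics/g.png",np.vstack([np.hstack([z(im,350,180,80,60),z(im2,280,230,80,60)]),np.hstack([z(t,350,150,100,75),z(s,280,180,100,75)])]))
E
```

```text
w 11.431279641553003 [ 0.41456616 -0.22866828  0.07111434] [-1.1759159   0.43930876  1.74122382]
[ 0.32711895  0.47878526 -1.07671611] [ 0.01470079  0.00504557 -0.002511  ]
[ 0.56777785 -0.24661511 -0.77340544] 11.412778456707125 7.8167
```

View pics/g.png

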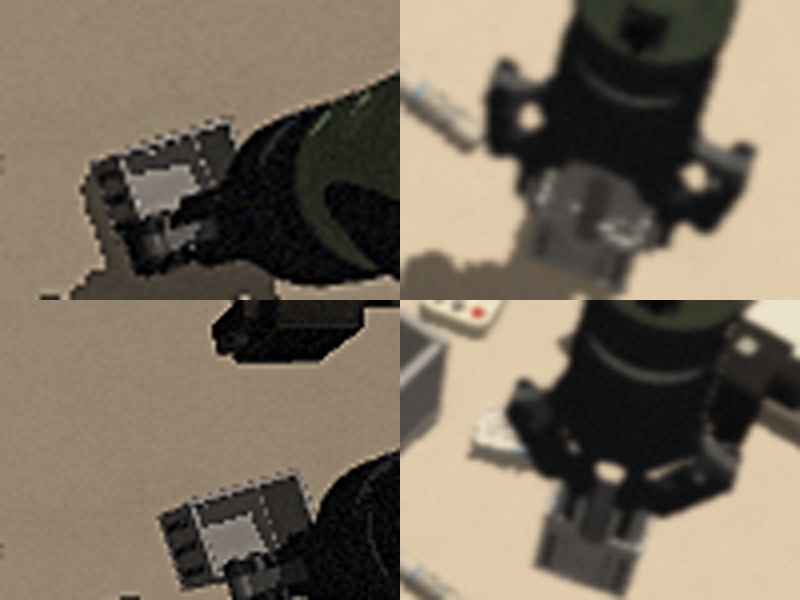

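```bash
cat > look.py <<'E'
from h import *
b=np.load("b.npy")
def tcp(x,y,z): # seat at bath (x,y,z mm) -> tcp world
    p=world(b,[x+3,y,0])[0]; p[2]=(z+9)/1000; return p   # tcp z = basket z + 71, seat = basket z +62
def look(name,yaw,mark=True):
    p=bot.read_position();bk=np.array([*(p[:2]+.026*np.array([np.cos(yaw),np.sin(yaw)])),yaw]);dz=(p[2]-.071)*1000
    out=[]
    for n,o,w in(("top",(200,130),100),("scene",(200,140),100)):
        im=bot.camera(n)[:,:,::-1].copy();h=int(w*.75);Z=400/w
        cv2.imwrite(f"pics/{name}_{n}.png",im)
        c=cv2.resize(im[o[1]:o[1]+h,o[0]:o[0]+w],(400,300),interpolation=cv2.INTER_CUBIC);d=c.copy()
        for pp,pts,col in((b,[(-60,y,134) for y in(58,-18.5,-45.5,-122)]+[(-65,y,105) for y in(130,-130)],(0,0,255)),(bk,[(x,y,zz+dz) for x in(-22,22) for y in(-30,30) for zz in(0,55)],(0,255,0)),(bk,[(-41,y,38+dz) for y in(-12,12)]+[(-41,y,65+dz) for y in(-12,12)],(255,0,255))):
            for q in proj(n,world(pp,pts)): cv2.circle(d,tuple(int(round(a)) for a in (q+.5-o)*Z),2,col,-1)
        out.append(np.hstack([c,d]))
    cv2.imwrite(f"pics/{name}.png",np.vstack(out))
E
python3 - <<'E'
from look import *
P=tcp(-59.5,3,180);P[2]=.26
bot.move_linear(P.tolist(),speed=.15,rotation=quat(b[2]).tolist())
print(bot.read_position(),P,bot.read_clock())
P=tcp(-59.5,3,150);bot.move_linear(P.tolist(),speed=.08)
look("l1",b[2])
E
```

```text
[0.47907499 0.12425793 0.2600143 ] [0.47909354 0.12465562 0.26      ] 10.4583
```

View pics/l1.png

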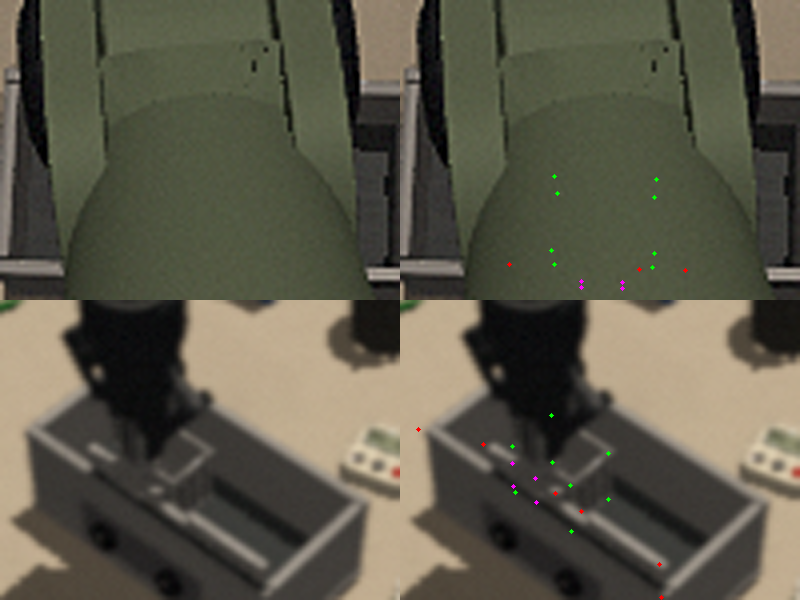

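```bash
python3 - <<'E'
from look import *
bot.wait(.2);print(bot.read_ft_force(),bot.read_clock())
ex=np.array([np.cos(b[2]),np.sin(b[2]),0]);P=bot.read_position();r=[]
for s in(1,-1):
    h=bot.move_linear((P+s*.006*ex).tolist(),speed=.008,until_force=2.)
    q=bot.read_position();print(s,h,((q-P)@ex)*1000,bot.read_ft_force());r.append((q-P)@ex)
    bot.move_linear(P.tolist(),speed=.03)
print(r,bot.read_ft_force(),bot.read_clock())
E
```

```text
[ 0.76769135  0.14948279 -0.87195265] 12.1667
1 True 1.768798762801247 [-0.10874488 -0.24352479 -2.26339117]
-1 True -2.6097533525125955 [ 1.45685535 -1.10903671 -0.75839702]
[np.float64(0.001768798762801247), np.float64(-0.0026097533525125957)] [-0.23997623  0.19579916 -0.73242563] 13.6417
```

```bash
python3 - <<'E'
from look import *
ex=np.array([np.cos(b[2]),np.sin(b[2]),0]);P=bot.read_position()-.0005*ex
P[2]=.147;bot.move_linear(P.tolist(),speed=.03);bot.wait(.3)
F0=np.mean([bot.read_ft_force() for _ in range(5)],0);print("F0",F0,bot.read_position()[2])
P[2]=.1395;h=bot.move_linear(P.tolist(),speed=.006,until_force=3.5)
bot.wait(.5)
q=bot.read_position();print(h,"seat z",q[2]*1000-9)
for _ in range(6): print((bot.read_ft_force()-F0).round(2)); bot.wait(.05)
print(bot.read_clock())
E
```

```text
F0 [-0.44948943  0.0171317  -1.96108047] 0.1471792081628187
True seat z 131.7935337475523
[2.67 0.05 4.93]
[ 2.91 -0.07  4.72]
[2.99 1.16 4.41]
[4.11 0.71 5.77]
[ 2.93 -0.52  5.18]
[2.62 0.58 5.37]
16.225
```

```bash
cat > slide.py <<'E'
from look import *
F0=np.array([-.45,.02,-1.96])
ex=np.array([np.cos(b[2]),np.sin(b[2]),0]);ey=np.array([-ex[1],ex[0],0])
rd=lambda n=4:np.mean([bot.read_ft_force() for _ in range(n)],0)-F0
yb=lambda:((bot.read_position()-[b[0],b[1],0])@ey)*1000
E
python3 - <<'E'
from slide import *
P=bot.read_position()+.0008*ex;P[2]+=.0003
bot.move_linear(P.tolist(),speed=.01);bot.wait(.1);print(rd())
P=P-.012*ey
h=bot.move_linear(P.tolist(),speed=.012,until_force=6);print(h,yb(),rd(),bot.read_position()[2]);P=bot.read_position() if h else P
for i in range(36):
    P=P-.001*ey;bot.move_linear(P.tolist(),speed=.015)
    f=rd();print(round(yb(),1),f.round(1))
    if f[2]<1.5: bot.wait(.1);f=rd();print(f.round(1));
    if f[2]<1.5 or f[2]>9 or abs(f[1])>6: break
print(bot.read_position()[2],bot.read_clock())
E
```

```text
[0.56354779 1.13459083 5.66394033]
False -9.108476775668121 [0.29046241 1.18171809 4.82786204] 0.14093784901817946
-10.1 [0.4 1.5 5.2]
-11.1 [0.9 2.3 5.1]
-12.1 [1.1 1.9 5.4]
-13.2 [0.  2.2 4.7]
-14.2 [-0.2  2.2  5.4]
-15.2 [0.2 1.8 4.8]
-16.2 [0.5 1.5 5.4]
-17.2 [-0.1  2.   4.2]
-18.2 [0.3 1.3 5.9]
-19.2 [0.8 2.5 4.9]
-20.2 [0.5 1.8 4.9]
-21.2 [0.7 2.1 5.2]
-22.1 [0.7 1.5 4.6]
-23.2 [-0.2  2.1  4. ]
-24.2 [1.  2.1 4.4]
-25.2 [-0.7  2.   4.5]
-26.2 [-0.3  2.5  3.9]
-27.1 [0. 2. 5.]
-28.2 [0.4 3.1 4.8]
-29.2 [1.3 1.  5. ]
-30.2 [0.5 2.  4.9]
-31.2 [0.9 2.2 4.6]
-32.2 [1.  2.8 5.1]
-33.2 [1.1 2.3 4.1]
-34.3 [1.2 1.4 4.1]
-35.6 [ 1.  -0.5  1.1]
[ 0.7 -0.1  0.7]
0.14053675595222223 24.3333
```

```bash
python3 - <<'E'
from slide import *
P=bot.read_position()-.0007*ey;bot.move_linear(P.tolist(),speed=.01);print(rd(6))
P[2]=.1315;h=bot.move_linear(P.tolist(),speed=.008,until_force=3);bot.wait(.3)
print(h,"seat",bot.read_position()[2]*1000-9,rd(6),bot.read_clock())
look("d1",b[2])
s=cv2.imread("pics/d1_scene.png");cv2.imwrite("pics/d1z.png",cv2.resize(s[150:222,205:301],(768,576),interpolation=cv2.INTER_CUBIC))
E
```

```text
[0.38103206 0.32595903 1.1135088 ]
True seat 122.24296227290571 [0.90851979 0.35390654 4.22854063] 26.025
```

View pics/d1z.png

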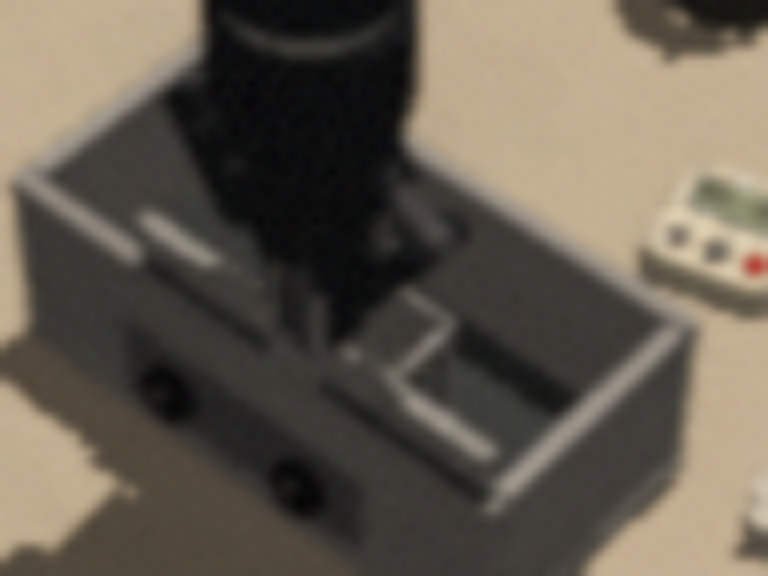

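```bash
python3 - <<'E'
from slide import *
P=bot.read_position();P[2]+=.0017;bot.move_linear(P.tolist(),speed=.01);bot.wait(.2);print(rd(6),P[2])
bot.set_gripper(.165);bot.wait(.2);print(rd(6),bot.read_gripper_width()*85)
P[2]+=.006;bot.move_linear(P.tolist(),speed=.02);bot.set_gripper(.3);bot.wait(.2);print(rd(6))
P[2]+=.05;bot.move_linear(P.tolist(),speed=.04);print(rd(6))
P[2]=.26;bot.move_linear(P.tolist(),speed=.12)
P=P+[-.0,.0,0];bot.move_pose([.25,.35,.26],quat(.3));bot.wait(.3)
print(bot.read_clock())
out=[]
for n,o in(("top",(200,135)),("scene",(200,145))):
    im=bot.camera(n)[:,:,::-1];cv2.imwrite(f"pics/f_{n}.png",im)
    out.append(cv2.resize(im[o[1]:o[1]+84,o[0]:o[0]+112],(400,300),interpolation=cv2.INTER_CUBIC))
    out.append(cv2.resize(im[100:280,90:420],(400,300)))
cv2.imwrite("pics/f.png",np.vstack([np.hstack(out[::2]),np.hstack(out[1::2])]))
E
```

```text
[ 0.2560674  -0.67362401  1.53091172] 0.13285697410892972
[0.04898305 0.75952597 1.95290509] 13.806651732870836
[-0.57082013 -0.02412672  1.45720174]
[ 0.19544099 -0.5106296   2.2238977 ]
31.7667
```

View pics/f.png

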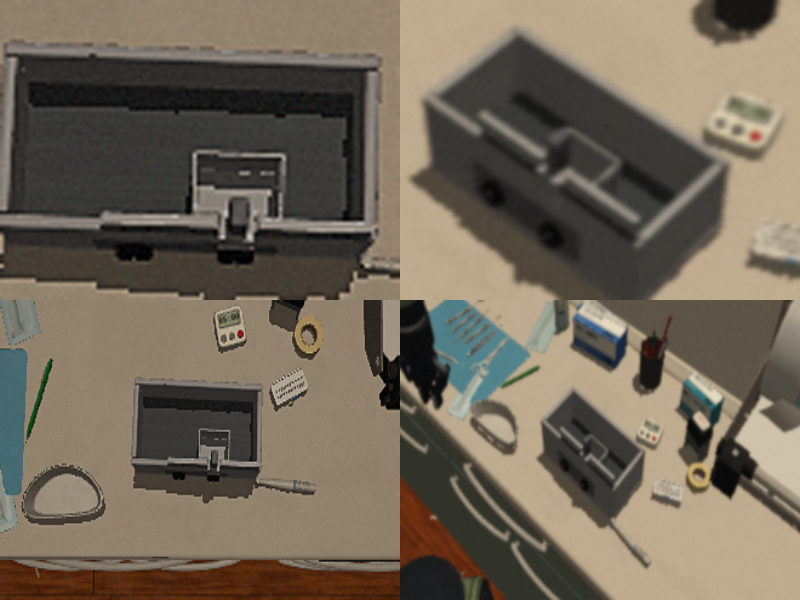

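Basket hangs squarely in the notch (grip at about (240,212) top crop), upright and parallel to the rail; the robot is clear and the bystanders look unmoved.

```bash
python3 - <<'E'
from cell import bot
bot.close_job()
E
```

```text
the job is handed in; nothing more can be done
```

The basket is hanging by its hook in the rail notch, released, and the job is handed in at about 32 s of the 51 s allowed. No verdict was reported.

- **Lift and landing:** I gripped the basket by its upright grip, lifted it and lowered it inside the bath. The strap rested on the rail at about 5 N, roughly 38 mm to the +y side of the notch.
- **Slide and drop:** I slid the hook toward -y under about 4 to 6 N. The force fell off at bath y of about -36 mm. I then lowered the hook until it met the notch floor, with the strap nominally at 122 mm under 4 N. That matches 124 mm plus the rail's give. I eased off the push, opened the fingers in small steps and withdrew.
- **Last check:** The final pictures show the basket square in the notch and upright, with the gripper clear and the bystanders apparently where they were. I judged tilt and bystander positions by eye and did not measure them.
- **Disagreements:**
  - The scene camera put the rail about 3 pixels off the top camera's estimate.
  - The images gave a notch centre of -32 to -37 mm, so I relied on feel for it.
  - The force readings had about 1 N of noise. My side-to-side feel for the rail before landing was therefore only rough, and the first contact showed a 3 N sideways push, which I removed by shifting 0.8 mm.

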